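# Pump up the valve test stand and shut it off

### The arm

A 6-joint arm with a two-finger parallel gripper is mounted at the origin on the work surface. World frame = base frame: x ahead of the robot, y to its left, z up, the work surface at z = 0. Lengths are in m, angles in rad, forces in N, time in s.
With the tool pointing down it reaches from about 0.225 to 0.875 m from the base axis. Payload 3.4 kg.
Tool frame: the origin (TCP) lies between the finger pads; the fingertips stand 19 mm ahead of it and the grasp point (between the pads) is the TCP (manip.tip_reach is the distance from the TCP to the fingertips, in m); z points along the fingers, x is the direction in which the jaws open and shut, and the axes are right-handed (so a half turn about z gives the same grasp; the last joint's range is limited). The gripper opens to 85 mm and grips with 20 to 120 N. Pads are 22 mm wide; open, the fingers measure 114 mm over their backs; the gripper's body (76 mm by 85 mm) begins 54 mm behind the grasp point. The pads swing forward as they close: fully open they stand 13 mm farther back than shut.
Start: joints at [-1.383, 0.276, 1.505, -0, 1.361, -0.121], TCP at [0.175, -0.548, 0.25] pointing down, gripper open.
Joint ranges: [-2.89, 2.89], [-0.75, 2.08], [0.22, 2.7], [-1.18, 4.32], [0.11, 2.71], [-2.7, 2.7]. Speed limits (rad/s): [2.57, 2.57, 3.14, 3.14, 3.14, 3.14].

### API

Orientations are given as a unit quaternion [w, x, y, z].
In Python, from rig import manip gives the robot as it stands.
- The arm moves only by the tool send_rows, never from a script. Its arguments are lists of equal length, an entry for each row: "delta_pos": the shift along the tool's x, y, z normalised to -1 to 1, where 1 is 40 cm, a list of three; "angular": the turn, a rotation vector about the tool's x, y, z normalised to -1 to 1, where 1 is 0.08 rad, a list of three. A call has 1 to 5 rows; each row shifts and turns the commanded pose from where the row before left it, along the tool's axes as they then stand; what a row does not reach is not made up. A row lasts 1/12 s, in which the tool goes at most 41.7 mm and 7.16 degrees, less where a joint would pass 70% of its speed; a pose out of reach is approached as far as the arm can. A call with a number of a shift or a turn outside -1 to 1 is refused whole. A call with a gripper value outside its range is refused whole. "hand" is the finger opening in mm, from 0 to 85.4, set as the call begins (left out, the last holds). The fingers move at their own pace and stop on an object; "squeeze" is the grip in N (left out, the last holds). Time passes only in rows, so rows that do not move let the fingers close. It gives the time, the measured TCP pose, the force and the opening at its end, in the units of the state.
- manip.get_state(): the state, without advancing time (a new reading comes with each control period).
- manip.get_image(name): name is "side" or "top" or "wrist"; returns the picture (480x640x3 uint8, blue, green, red); there is no depth.
- manip.calibration(name): a dict with "fx", "fy", "cx", "cy" (pixels), "camera_from_world" (4x4, takes a point from world to camera coordinates). Camera axes: x right, y up, looking along -z (the intrinsics and any distortion apply to the point x, -y, -z); pixel columns grow to the right and rows downward; lengths in m; the calibration is good to about 2 mm. A picture is of the moment at which its call begins: read the wrist's pose just before it. calibration takes no time and is no camera call; for the wrist camera it gives the pose at the moment of the call.
- manip.sign_off(): hands the job in, once; it reports no verdict.
The state is a dict: "clock": time; "qpos": joint angles; "qd": joint speeds; "effort": joint torques, N m; "position": TCP position; "ee_rot": TCP orientation; "contact_force": force on the tool from outside, world axes, zero at the start; "moment": the same for the moment, N m; "width": finger opening in m.
Only numpy, scipy, OpenCV 4.12 (cv2) and the standard library are available. Lean on these libraries where they do the work, as an engineer would, in place of code of your own. Each camera call takes 0.05 s, during which the arm holds its last target.

### The job

Charge the valve test stand: with the fingertips press its spring plunger all the way down and let it come all the way up again, as many strokes as it takes, until the small steel indicator pin has popped fully out of its housing. Only then push the shut-off lever over to its other side as far as it goes, and move clear. Do not touch the indicator pin, and grasp, lift or shove nothing: the loose parts on the stand and the counter stay where they are.

Things in the scene. Friction and masses are not known exactly. Their poses are not given: they have to be found in the camera images.
- stand: Fixed test stand, turned up to 0.35 rad: grey base plate 170 x 320 x 12 mm carrying in a row along its y axis a dark steel box with the pin (y = +85 mm), an aluminium pump barrel with the plunger (y = 0) and the shut-off lever (y = -105 mm). A reservoir tube, 56 mm high, lies along the back edge. Origin: centre of the underside, at counter height; z up; x to the back, roughly away from the robot.
- plunger_top (a point): Centre of the flat top (42 mm across) of the plunger's black rubber mushroom head, 48 mm across and 16 mm thick, on a steel rod over the round aluminium barrel (52 mm across, 105 mm high). At rest it is 160 mm above the counter, fully pressed 135 mm.
- plunger (a joint): Plunger travel straight down: 0 (up) to 0.025 m (down, hard stop). A stroke takes 4 N rising to about 12 N; the spring returns it. A full stroke lifts the pin about 6 mm (the first and last may differ), and it stays up; strokes under 18 mm, or begun before it is back within 4 mm of the top, may not count. 3 to 6 full strokes are needed; once the pin is out, more do nothing.
- pin: Indicator pin: bare steel rod 10 mm thick that rises straight out of the dark steel box (56 x 44 mm, top 88 mm above the counter). Origin: centre of the pin's top end. Fully in, its top is 93 mm above the counter; it starts 0 to 14 mm higher. Some 30 mm up it pops by itself to fully out: top 133 mm above the counter. Not to be touched.
- lever (a joint): Angle of the shut-off lever: 0 = leaning 0.5 rad to the stand's -x side (open), 1.0 rad = leaning 0.5 rad to its +x side (shut, hard stop). It starts between 0 and 0.15, stays where it is left and takes about 1 N at the ball.
- lever_tip (a point): Centre of the black ball, 26 mm across, at the end of the lever, a 10 mm rod, 80 mm from hinge to ball centre. The hinge axis runs along the stand's y, at its x = +15, y = -105 mm, 34 mm above the counter; the ball's centre is 104 mm up at either end of its swing, 114 mm up in the middle. The block under it is 70 x 50 mm, top 37 mm above the counter.
- adapter0: Bystander: brass barbed adapter, 22 mm across, 38 mm high, standing loose on the front of the stand's plate. Origin: centre of its underside.
- adapter1: Bystander: another such adapter on the front of the plate.
- adapter2: Bystander: a third such adapter, on the counter to the right.
- flange_valve: Bystander: cast iron flange valve, 4.5 kg, two flanges 120 mm across, 98 mm high, on the counter to the left. Origin: centre of its underside.
- solenoid_housing: Bystander: green plastic solenoid plunger housing, 50 x 50 mm, 75 mm high, to the right. Origin: centre of its underside.
- grommet_block: Bystander: black rubber block 70 x 50 x 28 mm, to the left. Origin: centre of its underside.
- wrench: Bystander: wrench lying on the counter behind the stand.

How it is judged:
By the outcome, as a careful person would: the job done as asked, in the order asked, and still so for the second after the job is handed in, with the robot touching nothing.
It also fails if it takes over 51 s, if anything falls off the work surface, if the arm or the gripper's body presses on something with over 40 N, if the wrist force passes 120 N, or if a joint passes its speed limit or range.

## Working session

There is one attempt and no reset: what is moved stays moved. The work goes in short steps, Python scripts to look and compute and a tool call to move; the robot and the scene stay as the last step left them, time stands still between calls to the robot, and variables do not carry over. Pictures are saved under pics/ and viewed, and the job is handed in when it is done.

Besides the shell and the picture viewer there is one more tool, called after "Request:" as name(argument=value, ...), one argument or row to a line, values as JSON. send_rows: Moves the arm, as the interface text tells. Scaled input: -1 to 1 covers 40 cm each way for a shift and 0.08 rad each way for a turn. Its arguments: {"type":"object","properties":{"delta_pos":{"type":"array","items":{"type":"array","items":{"type":"number"}}},"angular":{"type":"array","items":{"type":"array","items":{"type":"number"}}},"hand":{"type":"number"},"squeeze":{"type":"number"}},"required":["delta_pos","angular"]}

```bash
ls; mkdir -p pics; python3 - <<'E'
from rig import manip
import cv2
print(manip.get_state())
for n in ("side","top","wrist"):
    print(n,manip.calibration(n))
    cv2.imwrite(f"pics/{n}0.png",manip.get_image(n))
E
```

```text
pics
{'clock': 0.0, 'qpos': array([-1.38298627e+00,  2.76585043e-01,  1.50615067e+00,  2.88615812e-05,
        1.36069603e+00, -1.20985693e-01]), 'qd': array([ 0.00143654, -0.00014656,  0.00024273,  0.00028588,  0.00097594,
        0.00190377]), 'effort': array([-2.88277743e-04, -4.16770864e+01, -2.45804501e+01, -3.86593183e-04,
        1.08997858e-02, -3.23800442e-06]), 'position': array([ 0.17466694, -0.54730273,  0.24943837]), 'ee_rot': array([-6.38434654e-04,  8.07435665e-01, -5.89954914e-01, -6.61932260e-04]), 'contact_force': array([0.63708798, 0.26712509, 0.77539145]), 'moment': array([-0.04906209, -0.08111674,  0.01751607]), 'width': 0.08575414157798514}
side {'fx': 583.2217488257189, 'fy': 583.2217488257189, 'cx': 318.49687253554146, 'cy': 241.58556093734452, 'camera_from_world': array([[ 0.99910225, -0.04090991, -0.01100342, -0.56811675],
       [ 0.03160259,  0.54675509,  0.83669597, -0.12612422],
       [-0.02821299, -0.83629256,  0.5475571 , -1.19614559],
       [ 0.        ,  0.        ,  0.        ,  1.        ]])}
top {'fx': 556.8649322704703, 'fy': 556.8649322704703, 'cx': 322.2187771380951, 'cy': 247.43352173805076, 'camera_from_world': array([[-0.02115459, -0.99972562, -0.01005855,  0.02942659],
       [ 0.99601545, -0.02194576,  0.0864385 , -0.59883316],
       [-0.08663553, -0.0081899 ,  0.99620641, -1.29091621],
       [ 0.        ,  0.        ,  0.        ,  1.        ]])}
wrist {'fx': 366.87098116428854, 'fy': 366.87098116428854, 'cx': 319.9926547303913, 'cy': 240.03344256365943, 'camera_from_world': array([[ 0.30287749, -0.95302885, -0.00111581, -0.57527305],
       [ 0.90016827,  0.28646224, -0.32807998,  0.0426605 ],
       [ 0.31298932,  0.09836362,  0.94464929, -0.38193049],
       [ 0.        ,  0.        ,  0.        ,  1.        ]])}
```

View pics/side0.png

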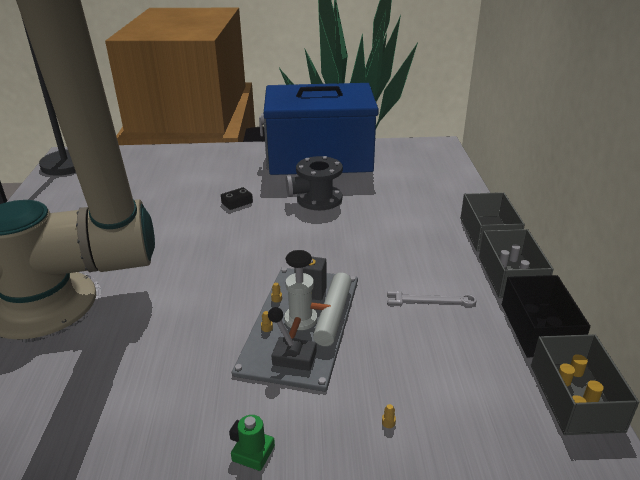

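View pics/top0.png

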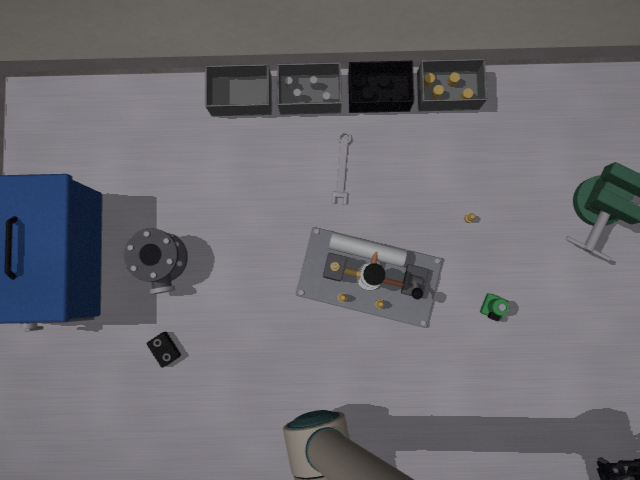

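View pics/wrist0.png

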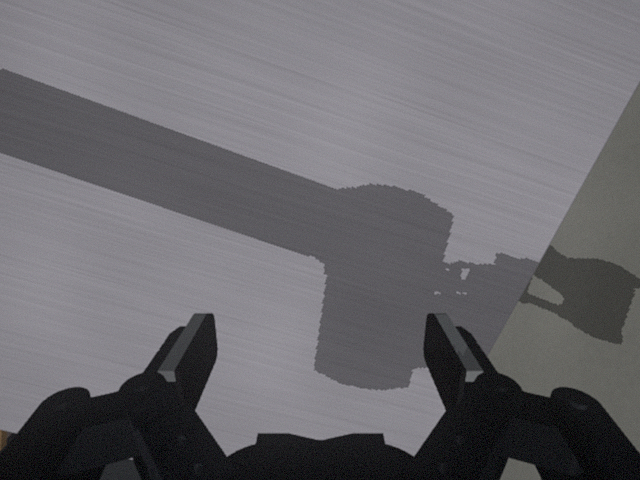

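The side view shows the stand around (297,330), with the plunger head at (298,259) and the lever ball at (276,314). In the top view the head is at (374,274), the ball at (417,293) and the pin box at (335,267). I'll enlarge these.

```bash
python3 - <<'E'
import cv2
a=cv2.imread("pics/top0.png")[215:340,285:455]; cv2.imwrite("pics/top0c.png",cv2.resize(a,None,fx=4.7,fy=4.7,interpolation=cv2.INTER_CUBIC))
a=cv2.imread("pics/side0.png")[240:390,220:370]; cv2.imwrite("pics/side0c.png",cv2.resize(a,None,fx=4,fy=4,interpolation=cv2.INTER_CUBIC))
E
cat > h.py <<'E'
import numpy as np, cv2
from rig import manip
from scipy.spatial.transform import Rotation as R
def ray(n,uv,c=None):
    c=c or manip.calibration(n); T=c["camera_from_world"]; 
    d=np.array([(uv[0]-c["cx"])/c["fx"],-(uv[1]-c["cy"])/c["fy"],-1.]); d=T[:3,:3].T@d
    return -T[:3,:3].T@T[:3,3], d/np.linalg.norm(d)
def atz(n,uv,z,c=None):
    o,d=ray(n,uv,c); return o+d*(z-o[2])/d[2]
def tri(rays):
    A=np.zeros((3,3));b=np.zeros(3)
    for o,d in rays:
        P=np.eye(3)-np.outer(d,d);A+=P;b+=P@o
    x=np.linalg.solve(A,b); return x,[np.linalg.norm((np.eye(3)-np.outer(d,d))@(x-o)) for o,d in rays]
def proj(n,p,c=None):
    c=c or manip.calibration(n);T=c["camera_from_world"];q=T[:3,:3]@np.asarray(p)+T[:3,3]
    return np.array([c["cx"]+c["fx"]*q[0]/-q[2],c["cy"]-c["fy"]*q[1]/-q[2]])
def tcp():
    s=manip.get_state(); q=s["ee_rot"]; return s["position"],R.from_quat([q[1],q[2],q[3],q[0]]),s
E
```

```text
(no output)
```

View pics/top0c.png

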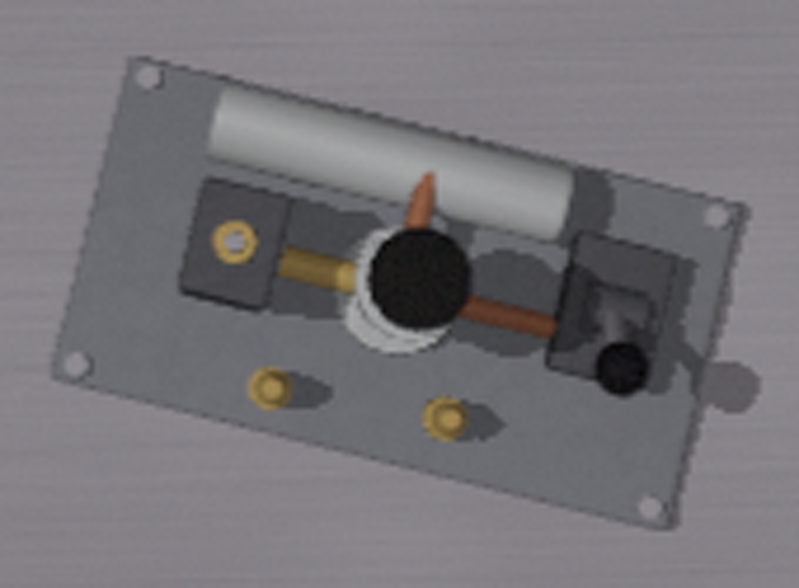

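View pics/side0c.png

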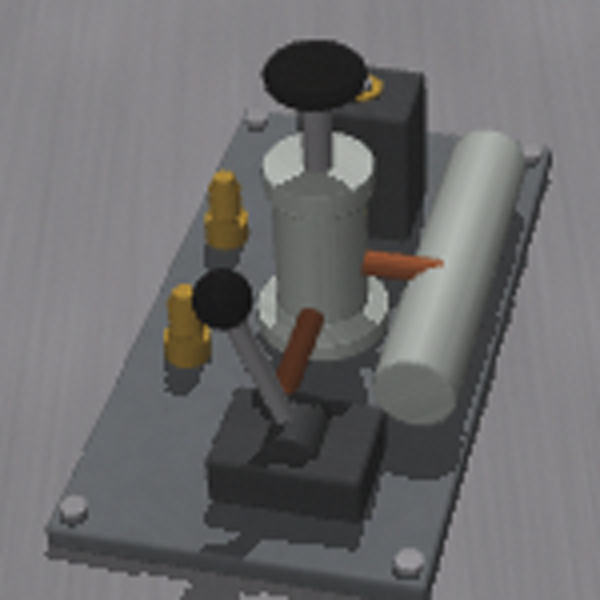

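```bash
python3 - <<'E'
from h import *
ct=manip.calibration("top");cs=manip.calibration("side")
cor=[(313.1,227.3),(443.9,258.4),(428.6,327.3),(296.5,295.4)]
P=np.array([atz("top",c,.012,ct) for c in cor]);print(P.round(4),P.mean(0))
yax=(P[0]-P[1]+P[3]-P[2])/2; xax=(P[0]-P[3]+P[1]-P[2])/2
print(np.linalg.norm(yax),np.linalg.norm(xax), np.arctan2(-yax[0],yax[1]),np.arctan2(xax[1],xax[0]))
print("plunger",atz("top",(374.4,274.1),.158,ct),tri([ray("top",(374.4,274.1),ct),ray("side",(298.75,258.3),cs)]))
print("ball",atz("top",(417.3,293.5),.104,ct),tri([ray("top",(417.3,293.5),ct),ray("side",(275.5,314.5),cs)]))
print("pin",atz("top",(335.2,266.5),.1,ct))
th=(np.arctan2(-yax[0],yax[1])+np.arctan2(xax[1],xax[0]))/2
o=P.mean(0);o[2]=0
Rz=R.from_euler('z',th).as_matrix()
for n,p in dict(pl=(0,0,.16),ball0=(15-80*np.sin(.5),-105,34+80*np.cos(.5)),ball1=(15+80*np.sin(.5),-105,104),pin=(0,85,95)).items():
    p=np.array(p,float)
    if n!="pl":p/=1000
    q=Rz@p+o;print(n,q.round(4),proj("top",q,ct),proj("side",q,cs))
# IR adapters
for n,uv in dict(a0=(285+270/4.7,215+388/4.7),a1=(285+446/4.7,215+418/4.7)).items():
    print(n,Rz.T@(atz("top",uv,.05,ct)-o))
E
```

```text
[[ 0.6495  0.0374  0.012 ]
 [ 0.568  -0.2725  0.012 ]
 [ 0.4062 -0.23    0.012 ]
 [ 0.4876  0.0801  0.012 ]] [ 0.52781305 -0.09626165  0.012     ]
0.32056531373743796 0.16733185492353864 -0.2570634936757855 -0.257086263815579
plunger [ 0.52878667 -0.09381195  0.158     ] (array([ 0.52993735, -0.09393725,  0.15614466]), [np.float64(0.0010820137818435998), np.float64(0.0010820137818437128)])
ball [ 0.48600202 -0.19160041  0.104     ] (array([ 0.4874494 , -0.19074586,  0.10881636]), [np.float64(0.0014528071251339132), np.float64(0.0014528071251338906)])
pin [ 0.54969839 -0.01208968  0.1       ]
pl [ 0.5278 -0.0963  0.16  ] [375.65244973 274.49926479] [296.91105993 257.35781414]
ball0 [ 0.4785 -0.1919  0.1042] [417.56089461 296.898948  ] [269.5209384  317.25367842]
ball1 [ 0.5527 -0.2114  0.104 ] [425.15553297 263.09473481] [313.49208239 323.40883473]
pin [ 0.5494 -0.0141  0.095 ] [336.05319413 266.72057178] [308.50998541 260.36423842]
a0 [-0.06326703  0.05412157  0.05      ]
a1 [-0.05736902 -0.03293806  0.05      ]
```

Both views agree: the stand is at (0.528, -0.096) with yaw -0.257, and the plunger is at about (0.529, -0.0945). I'll move over it at the current height and close the fingers.

Request:
send_rows(
  delta_pos=[
    [-0.054, -0.079, 0],
    [-0.054, -0.079, 0],
    [-0.054, -0.079, 0],
    [-0.054, -0.079, 0],
    [-0.054, -0.079, 0],
  ],
  angular=[
    [0, 0, 0],
    [0, 0, 0],
    [0, 0, 0],
    [0, 0, 0],
    [0, 0, 0],
  ],
  hand=0,
  squeeze=20,
)

```text
clock: 0.57
position: [0.293, -0.3953, 0.25]
ee_rot: [-0.0, 0.807, -0.59, -0.0]
contact_force: [0.7, -0.3, -0.1]
width: 0.0255
```

Request:
send_rows(
  delta_pos=[
    [-0.054, -0.079, 0],
    [-0.054, -0.079, 0],
    [-0.054, -0.079, 0],
    [-0.054, -0.079, 0],
    [-0.054, -0.079, 0],
  ],
  angular=[
    [0, 0, 0],
    [0, 0, 0],
    [0, 0, 0],
    [0, 0, 0],
    [0, 0, 0],
  ],
)

```text
clock: 0.98
position: [0.4108, -0.2442, 0.2503]
ee_rot: [0.0, 0.807, -0.59, 0.0]
contact_force: [0.7, -0.7, -0.2]
width: -0.0002
```

Request:
send_rows(
  delta_pos=[
    [0, 0, 0],
    [0, 0, 0],
    [0, 0, 0],
    [0, 0, 0],
    [0, 0, 0],
  ],
  angular=[
    [0, 0, 1],
    [0, 0, 1],
    [0, 0, 1],
    [0, 0, 1],
    [0, 0, 1],
  ],
)

```text
clock: 1.4
position: [0.4101, -0.2456, 0.25]
ee_rot: [-0.0, -0.673, 0.74, 0.0]
contact_force: [-0.7, 0.3, -0.6]
width: -0.0003
```

Request:
send_rows(
  delta_pos=[
    [0, 0, 0],
    [0, 0, 0],
    [0, 0, 0],
  ],
  angular=[
    [0, 0, 1],
    [0, 0, 1],
    [0, 0, 0],
  ],
)

```text
clock: 1.65
position: [0.41, -0.2458, 0.25]
ee_rot: [-0.0, -0.613, 0.79, 0.0]
contact_force: [0.2, -0.1, -0.2]
width: -0.0001
```

```bash
python3 - <<'E'
from h import *
print(manip.tip_reach)
c=manip.calibration("wrist");im=manip.get_image("wrist");cv2.imwrite("pics/w1.png",im)
p,r,s=tcp()
t=np.array([.529,-.0945,p[2]])
print(p,r.as_matrix().round(3)[:, :2],r.inv().apply(t-p)/.4)
print(proj("wrist",(.529,-.0945,.16),c))
E
```

```text
0.019
[ 0.41001456 -0.24589179  0.25010573] [[-0.247 -0.969]
 [-0.969  0.247]
 [-0.     0.   ]] [-4.40215331e-01 -1.94786461e-01 -3.27371901e-05]
[  2.81480334 127.14853622]
```

View pics/w1.png

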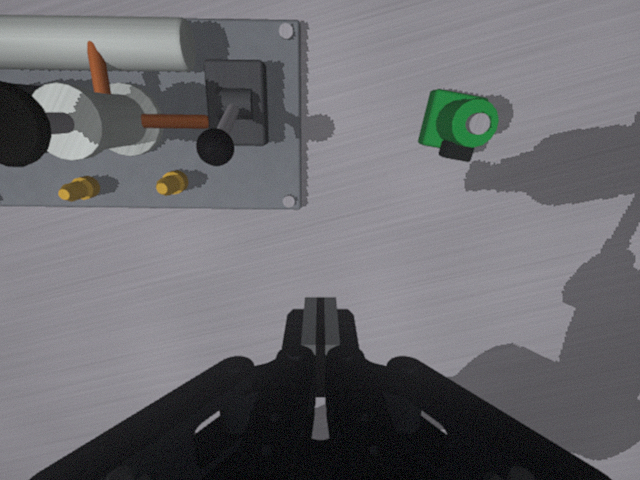

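The wrist view is square with the stand: head at the left edge near (8,124), ball at (215,147). Moving over the plunger now.

Request:
send_rows(
  delta_pos=[
    [-0.088, -0.039, 0],
    [-0.088, -0.039, 0],
    [-0.088, -0.039, 0],
    [-0.088, -0.039, 0],
    [-0.088, -0.039, 0],
  ],
  angular=[
    [0, 0, 0],
    [0, 0, 0],
    [0, 0, 0],
    [0, 0, 0],
    [0, 0, 0],
  ],
)

```text
clock: 2.12
position: [0.5302, -0.0935, 0.2503]
ee_rot: [-0.0, -0.614, 0.79, -0.0]
contact_force: [0.9, 0.4, 0.5]
width: 0.0001
```

Request:
send_rows(
  delta_pos=[
    [0, 0, 0.05],
    [0, 0, 0.05],
    [0, 0, 0],
  ],
  angular=[
    [0, 0, 0],
    [0, 0, 0],
    [0, 0, 0],
  ],
)

```text
clock: 2.37
position: [0.5273, -0.0933, 0.2066]
ee_rot: [-0.002, -0.614, 0.789, 0.003]
contact_force: [-0.8, 0.1, -0.5]
width: 0.0003
```

```bash
python3 - <<'E'
from h import *
c=manip.calibration("wrist");im=manip.get_image("wrist");cv2.imwrite("pics/w2.png",im)
im=manip.get_image("side")[180:330,200:400];cv2.imwrite("pics/s2.png",cv2.resize(im,None,fx=4,fy=4,interpolation=cv2.INTER_CUBIC))
p,r,s=tcp();print(p,s["contact_force"],s["clock"])
print(proj("wrist",(.529,-.0945,.16),c),proj("wrist",p+[0,0,-.019],c),proj("wrist",(.5494,-.0141,.095),c))
E
```

```text
[ 0.52897492 -0.09475066  0.20982035] [-0.10650602  0.19014211  0.29409352] 2.4667
[319.4352484  282.74049306] [319.91937315 314.17156565] [197.83856836 240.30019898]
```

View pics/w2.png

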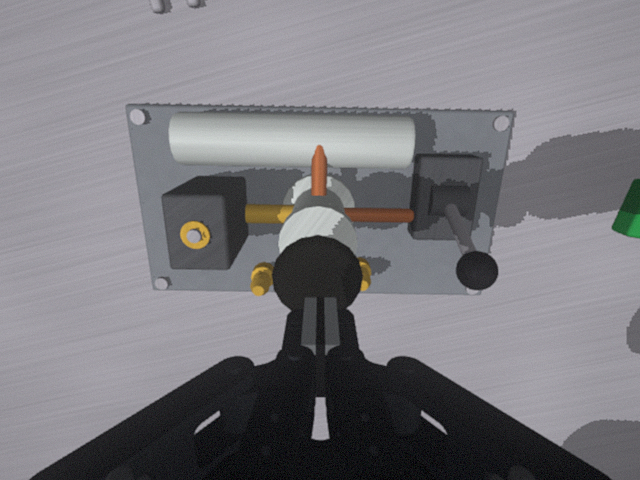

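View pics/s2.png

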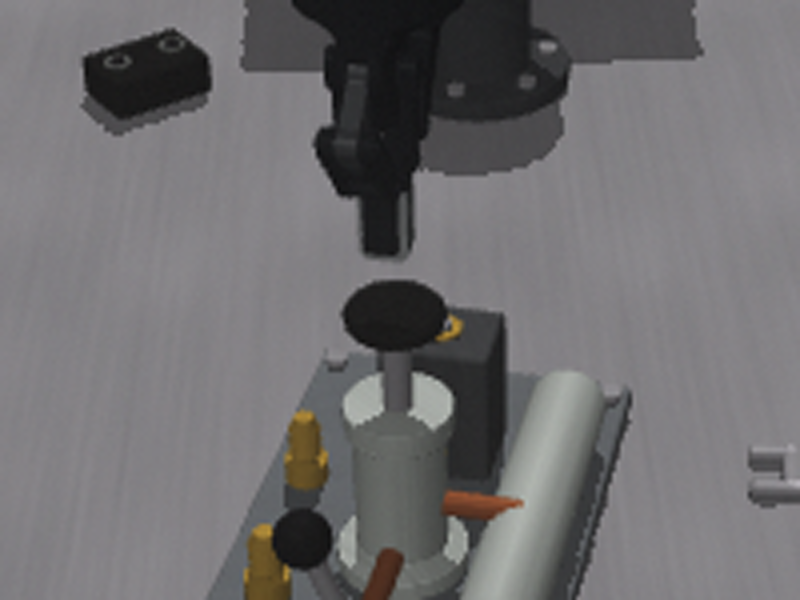

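The wrist view shows the head at (318,275) straight below the tips, and the pin low at (196,235). Starting the first stroke slowly to feel for the stop.

Request:
send_rows(
  delta_pos=[
    [0, 0, 0.035],
    [0, 0, 0.03],
    [0, 0, 0.02],
    [0, 0, 0],
  ],
  angular=[
    [0, 0, 0],
    [0, 0, 0],
    [0, 0, 0],
    [0, 0, 0],
  ],
)

```text
clock: 2.8
position: [0.5298, -0.0957, 0.1767]
ee_rot: [0.0, -0.613, 0.79, -0.001]
contact_force: [-1.3, -0.2, 4.0]
width: -0.0004
```

Request:
send_rows(
  delta_pos=[
    [0, 0, 0.015],
    [0, 0, 0.015],
    [0, 0, 0],
  ],
  angular=[
    [0, 0, 0],
    [0, 0, 0],
    [0, 0, 0],
  ],
)

```text
clock: 3.05
position: [0.5299, -0.0957, 0.1659]
ee_rot: [0.0, -0.613, 0.79, -0.001]
contact_force: [-1.3, 0.8, 6.8]
width: -0.0004
```

Request:
send_rows(
  delta_pos=[
    [0, 0, 0.015],
    [0, 0, 0.01],
    [0, 0, 0],
  ],
  angular=[
    [0, 0, 0],
    [0, 0, 0],
    [0, 0, 0],
  ],
)

```text
clock: 3.3
position: [0.53, -0.0957, 0.1565]
ee_rot: [0.001, -0.613, 0.79, -0.001]
contact_force: [-2.5, 0.8, 9.1]
width: -0.0002
```

Request:
send_rows(
  delta_pos=[
    [0, 0, 0.005],
    [0, 0, 0.003],
    [0, 0, 0],
  ],
  angular=[
    [0, 0, 0],
    [0, 0, 0],
    [0, 0, 0],
  ],
)

```text
clock: 3.55
position: [0.53, -0.0957, 0.1541]
ee_rot: [0.001, -0.613, 0.79, -0.001]
contact_force: [-2.9, 0.7, 9.7]
width: -0.0002
```

Request:
send_rows(
  delta_pos=[
    [0, 0, 0.005],
    [0, 0, 0.003],
    [0, 0, 0],
  ],
  angular=[
    [0, 0, 0],
    [0, 0, 0],
    [0, 0, 0],
  ],
)

```text
clock: 3.8
position: [0.5301, -0.0957, 0.1538]
ee_rot: [0.001, -0.613, 0.79, -0.002]
contact_force: [-8.0, 2.2, 27.0]
width: 0.0003
```

The bottom stop is at TCP z 0.154 (27 N). Letting it all the way up, then looking.

Request:
send_rows(
  delta_pos=[
    [0, 0, -0.03],
    [0, 0, -0.04],
    [0, 0, -0.04],
    [0, 0, 0],
    [0, 0, 0],
  ],
  angular=[
    [0, 0, 0],
    [0, 0, 0],
    [0, 0, 0],
    [0, 0, 0],
    [0, 0, 0],
  ],
)

```text
clock: 4.22
position: [0.5302, -0.0954, 0.1934]
ee_rot: [0.001, -0.613, 0.79, -0.001]
contact_force: [-0.3, -0.5, 0.2]
width: -0.0001
```

```bash
cat > look.py <<'E'
from h import *
import sys
k=sys.argv[1]
p,r,s=tcp();print(p,s["contact_force"],s["clock"])
c=manip.calibration("wrist");im=manip.get_image("wrist");
a=cv2.resize(im[150:350,130:400],None,fx=2.2,fy=2.2,interpolation=cv2.INTER_CUBIC)
im=manip.get_image("side")[220:320,250:350];b=cv2.resize(im,(440,440),interpolation=cv2.INTER_CUBIC)
cv2.imwrite(f"pics/l{k}.png",cv2.resize(np.hstack([cv2.resize(a,(594,440)),b]),None,fx=.77,fy=.77))
for z in (.093,.107,.133): print(z,proj("wrist",(.5494,-.0141,z),c).round(1))
E
python3 look.py 1
```

```text
[ 0.53020437 -0.09539803  0.19340522] [-0.30700585 -0.50043674  0.15755349] 4.2167
0.093 [191.2 252.9]
0.107 [183.7 261. ]
0.133 [167.2 278.8]
```

View pics/l1.png

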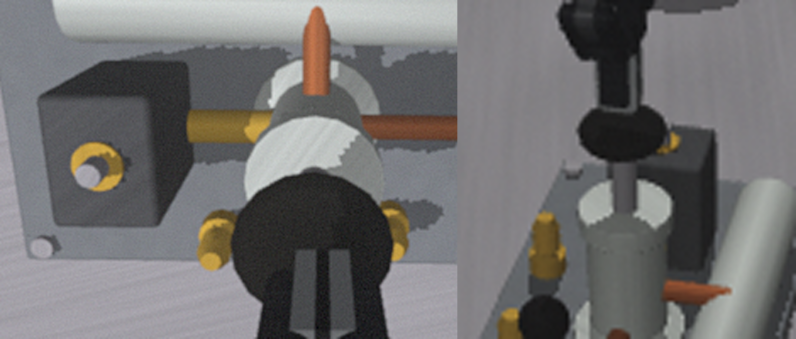

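After one stroke the pin tip sits slightly proud in the wrist view, at about (182,253). Continuing.

Request:
send_rows(
  delta_pos=[
    [0, 0, 0.035],
    [0, 0, 0.035],
    [0, 0, 0.03],
    [0, 0, 0.01],
    [0, 0, 0],
  ],
  angular=[
    [0, 0, 0],
    [0, 0, 0],
    [0, 0, 0],
    [0, 0, 0],
    [0, 0, 0],
  ],
)

```text
clock: 4.73
position: [0.5307, -0.0954, 0.1537]
ee_rot: [0.001, -0.613, 0.79, -0.002]
contact_force: [-8.2, 3.4, 38.2]
width: -0.0001
```

Request:
send_rows(
  delta_pos=[
    [0, 0, -0.03],
    [0, 0, -0.04],
    [0, 0, -0.04],
    [0, 0, 0],
    [0, 0, 0],
  ],
  angular=[
    [0, 0, 0],
    [0, 0, 0],
    [0, 0, 0],
    [0, 0, 0],
    [0, 0, 0],
  ],
)

```text
clock: 5.15
position: [0.5293, -0.0949, 0.1914]
ee_rot: [-0.0, -0.613, 0.79, 0.0]
contact_force: [-0.4, -0.6, -0.9]
width: -0.0001
```

```bash
python3 look.py 2
```

```text
[ 0.52929361 -0.09493623  0.19144907] [-0.42488892 -0.56744677 -0.93847396] 5.15
0.093 [190.4 252. ]
0.107 [182.8 260.2]
0.133 [166.  278.2]
```

View pics/l2.png

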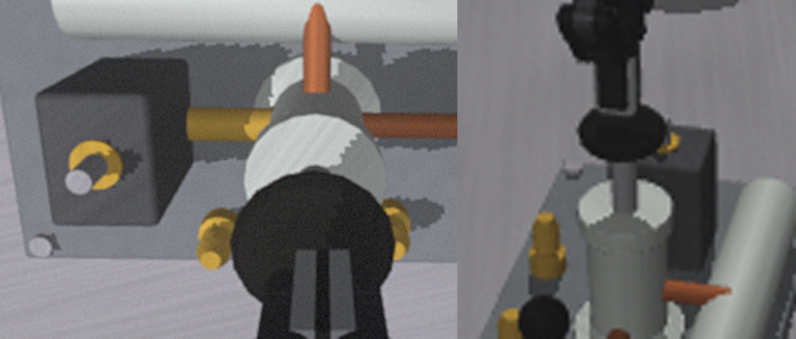

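The pin rose about another step, its tip now at (78,182) in the crop. Third stroke, ending a little gentler.

Request:
send_rows(
  delta_pos=[
    [0, 0, 0.035],
    [0, 0, 0.035],
    [0, 0, 0.025],
    [0, 0, 0.008],
    [0, 0, 0],
  ],
  angular=[
    [0, 0, 0],
    [0, 0, 0],
    [0, 0, 0],
    [0, 0, 0],
    [0, 0, 0],
  ],
)

```text
clock: 5.67
position: [0.5303, -0.0952, 0.1539]
ee_rot: [0.001, -0.613, 0.79, -0.001]
contact_force: [-4.6, 1.2, 27.0]
width: -0.0
```

Request:
send_rows(
  delta_pos=[
    [0, 0, -0.03],
    [0, 0, -0.04],
    [0, 0, -0.035],
    [0, 0, 0],
    [0, 0, 0],
  ],
  angular=[
    [0, 0, 0],
    [0, 0, 0],
    [0, 0, 0],
    [0, 0, 0],
    [0, 0, 0],
  ],
)

```text
clock: 6.08
position: [0.5291, -0.0948, 0.1917]
ee_rot: [-0.0, -0.613, 0.79, 0.0]
contact_force: [0.4, 0.5, -0.4]
width: 0.0003
```

```bash
python3 look.py 3
```

```text
[ 0.52905935 -0.0948004   0.19171111] [ 0.4300341   0.46650818 -0.40063451] 6.0833
0.093 [190.5 251.3]
0.107 [182.9 259.4]
0.133 [166.2 277.4]
```

View pics/l3.png

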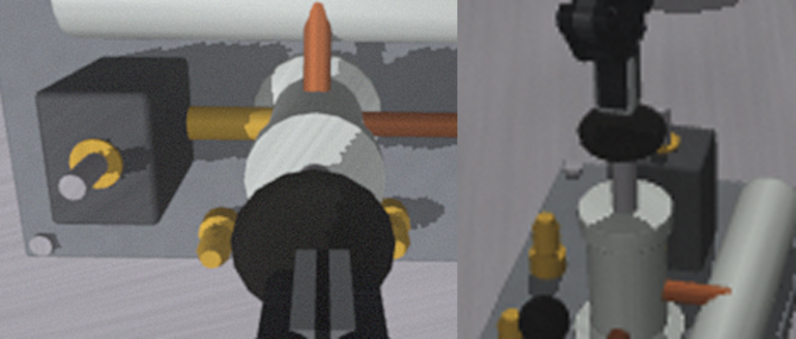

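The tip is now at (72,188), still rising one step per stroke and not popped. Fourth stroke.

Request:
send_rows(
  delta_pos=[
    [0, 0, 0.035],
    [0, 0, 0.035],
    [0, 0, 0.025],
    [0, 0, 0.008],
    [0, 0, 0],
  ],
  angular=[
    [0, 0, 0],
    [0, 0, 0],
    [0, 0, 0],
    [0, 0, 0],
    [0, 0, 0],
  ],
)

```text
clock: 6.6
position: [0.5303, -0.0952, 0.1539]
ee_rot: [0.001, -0.613, 0.79, -0.001]
contact_force: [-3.8, 1.5, 21.1]
width: -0.0002
```

Request:
send_rows(
  delta_pos=[
    [0, 0, -0.03],
    [0, 0, -0.04],
    [0, 0, -0.034],
    [0, 0, 0],
    [0, 0, 0],
  ],
  angular=[
    [0, 0, 0],
    [0, 0, 0],
    [0, 0, 0],
    [0, 0, 0],
    [0, 0, 0],
  ],
)

```text
clock: 7.02
position: [0.529, -0.0948, 0.1921]
ee_rot: [-0.0, -0.613, 0.79, 0.0]
contact_force: [-0.1, 0.4, 0.3]
width: 0.0
```

```bash
python3 look.py 4
```

```text
[ 0.52903479 -0.09480425  0.1921212 ] [-0.145247    0.42655235  0.29722695] 7.0167
0.093 [190.7 251.1]
0.107 [183.2 259.2]
0.133 [166.5 277.1]
```

View pics/l4.png

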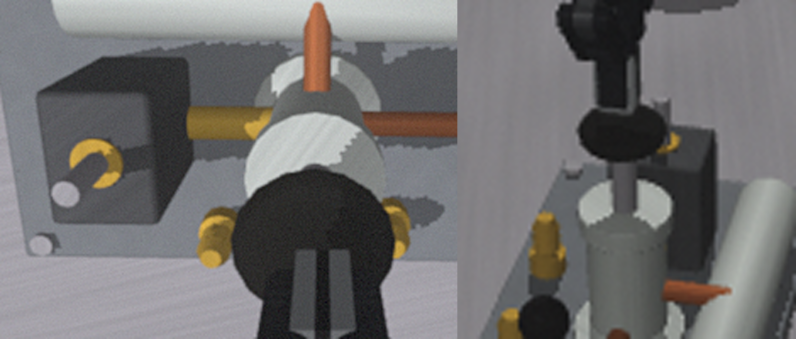

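The tip has moved to (66,194), so it is still rising steadily. Fifth stroke.

Request:
send_rows(
  delta_pos=[
    [0, 0, 0.035],
    [0, 0, 0.035],
    [0, 0, 0.025],
    [0, 0, 0.009],
    [0, 0, 0],
  ],
  angular=[
    [0, 0, 0],
    [0, 0, 0],
    [0, 0, 0],
    [0, 0, 0],
    [0, 0, 0],
  ],
)

```text
clock: 7.53
position: [0.5303, -0.0952, 0.1539]
ee_rot: [0.001, -0.613, 0.79, -0.001]
contact_force: [-3.4, 1.0, 21.0]
width: -0.0
```

Request:
send_rows(
  delta_pos=[
    [0, 0, -0.03],
    [0, 0, -0.04],
    [0, 0, -0.034],
    [0, 0, 0],
    [0, 0, 0],
  ],
  angular=[
    [0, 0, 0],
    [0, 0, 0],
    [0, 0, 0],
    [0, 0, 0],
    [0, 0, 0],
  ],
)

```text
clock: 7.95
position: [0.5291, -0.0948, 0.1922]
ee_rot: [-0.0, -0.613, 0.79, 0.0]
contact_force: [0.3, 0.1, -0.6]
width: 0.0002
```

```bash
python3 look.py 5
```

```text
[ 0.52906603 -0.09479623  0.19217275] [ 0.34593296  0.14591935 -0.63827939] 7.95
0.093 [190.7 251.1]
0.107 [183.2 259.2]
0.133 [166.5 277.1]
```

View pics/l5.png

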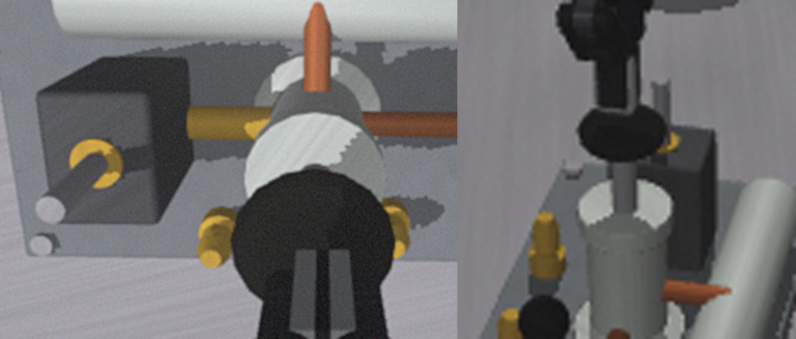

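```bash
python3 - <<'E'
from h import *
for name,w,s in (("s4",(130+66/1.694,150+194/1.694),(250+(661-457.4)/3.388,220+100/3.388)),("s5",(130+50/1.694,150+209/1.694),(250+(661-457.4)/3.388,220+83/3.388))):
    print(name,tri([ray("wrist",w),ray("side",s)]))
print(proj("side",(.5494,-.0125,.133)))
E
```

```text
s4 (array([ 0.55229846, -0.01169934,  0.11957322]), [np.float64(0.0008904218763204082), np.float64(0.000890421876320141)])
s5 (array([ 0.55234895, -0.01098836,  0.13101031]), [np.float64(0.001128682500696071), np.float64(0.0011286825006962878)])
[308.07566386 243.81619036]
```

The pin top jumped 11 mm to a measured z of about 131 mm (133 nominal), so it has popped fully out. Next I'll raise and go to the front side of the lever ball.

Request:
send_rows(
  delta_pos=[
    [0, 0, -0.06],
    [0.065, 0.034, 0],
    [0.065, 0.034, 0],
    [0.065, 0.034, 0],
    [0.065, 0.034, 0],
  ],
  angular=[
    [0, 0, 0],
    [0, 0, 0],
    [0, 0, 0],
    [0, 0, 0],
    [0, 0, 0],
  ],
)

```text
clock: 8.47
position: [0.4493, -0.1823, 0.2155]
ee_rot: [-0.001, -0.613, 0.79, 0.001]
contact_force: [0.4, -0.2, 0.7]
width: -0.0001
```

Request:
send_rows(
  delta_pos=[
    [0, 0, 0.05],
    [0, 0, 0],
  ],
  angular=[
    [0, 0, 0],
    [0, 0, 0],
  ],
)

```text
clock: 8.63
position: [0.4476, -0.1818, 0.1935]
ee_rot: [-0.002, -0.612, 0.791, 0.004]
contact_force: [-1.1, 0.8, -1.3]
width: 0.0
```

```bash
python3 - <<'E'
from h import *
p,r,s=tcp();c=manip.calibration("wrist");cv2.imwrite("pics/w6.png",manip.get_image("wrist"))
im=manip.get_image("side")[220:370,220:370];cv2.imwrite("pics/s6.png",cv2.resize(im,None,fx=4,fy=4,interpolation=cv2.INTER_CUBIC))
print(p,s["clock"],proj("wrist",(.4874,-.1907,.107),c),proj("wrist",(.5523,-.0113,.133),c))
print(proj("wrist",p+[0,0,-.019],c))
E
```

```text
[ 0.44761819 -0.18177118  0.19345687] 8.6333 [316.02093757 191.96079563] [-64.93395792 168.25613217]
[317.70943638 314.17259561]
```

View pics/w6.png

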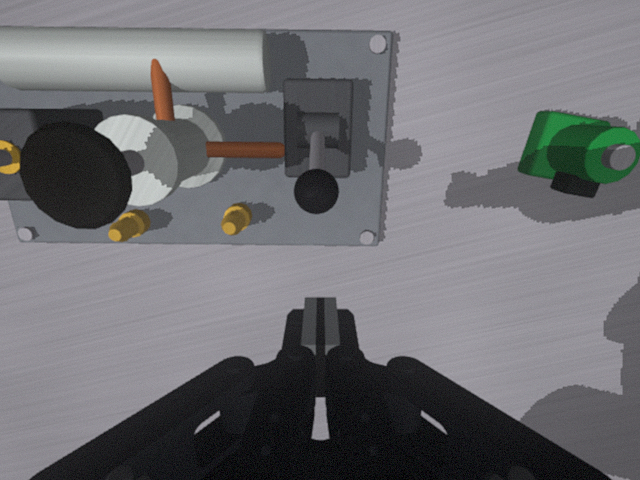

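View pics/s6.png

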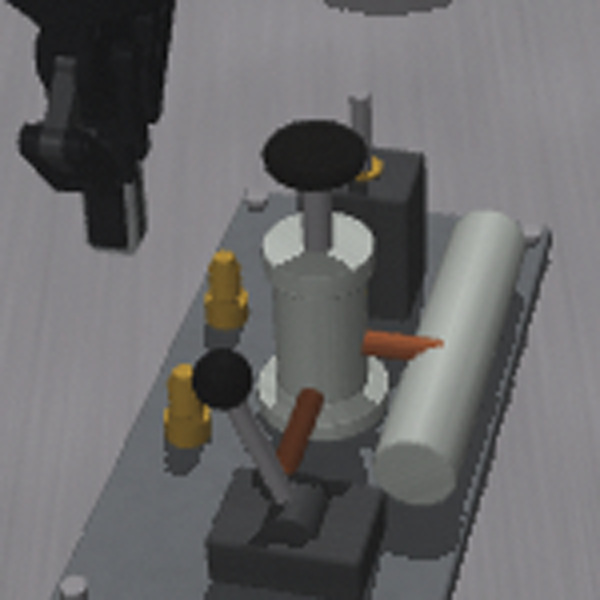

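The ball is at (316,191), exactly where predicted and in line with the fingers. The lever is untouched and the pin is up. Descending in front of the ball.

Request:
send_rows(
  delta_pos=[
    [0, 0, 0.08],
    [0, 0, 0.08],
    [0, 0, 0.05],
    [0, 0, 0],
    [0, 0, 0],
  ],
  angular=[
    [0, 0, 0],
    [0, 0, 0],
    [0, 0, 0],
    [0, 0, 0],
    [0, 0, 0],
  ],
)

```text
clock: 9.15
position: [0.4511, -0.1814, 0.1127]
ee_rot: [-0.0, -0.613, 0.79, 0.001]
contact_force: [0.4, -0.1, 0.2]
width: -0.0001
```

Request:
send_rows(
  delta_pos=[
    [0, -0.03, 0],
    [0, -0.03, 0],
    [0, -0.03, 0],
    [0, -0.03, 0],
    [0, -0.03, 0],
  ],
  angular=[
    [0, 0, 0],
    [0, 0, 0],
    [0, 0, 0],
    [0, 0, 0],
    [0, 0, 0],
  ],
)

```text
clock: 9.57
position: [0.5116, -0.198, 0.1144]
ee_rot: [0.001, -0.613, 0.79, -0.002]
contact_force: [-0.6, 0.3, -0.8]
width: -0.0003
```

Request:
send_rows(
  delta_pos=[
    [0, -0.02, 0],
    [0, -0.02, 0],
    [0, 0, 0],
    [0, 0, 0],
  ],
  angular=[
    [0, 0, 0],
    [0, 0, 0],
    [0, 0, 0],
    [0, 0, 0],
  ],
)

```text
clock: 9.9
position: [0.5253, -0.2013, 0.1133]
ee_rot: [0.0, -0.613, 0.79, -0.0]
contact_force: [0.7, -0.2, -0.4]
width: -0.0001
```

```bash
python3 - <<'E'
from h import *
p,r,s=tcp();c=manip.calibration("wrist");cv2.imwrite("pics/w7.png",manip.get_image("wrist"))
im=manip.get_image("side")[220:370,220:370];cv2.imwrite("pics/s7.png",cv2.resize(im,None,fx=4,fy=4,interpolation=cv2.INTER_CUBIC))
u=np.array([.967,-.254])
print(p,s["clock"],s["contact_force"],(p[:2]-[.518,-.1998])@u)
E
```

```text
[ 0.52532145 -0.20128105  0.11325312] 9.9 [ 0.69423464 -0.22209337 -0.43693202] 0.007456029281258753
```

View pics/s7.png

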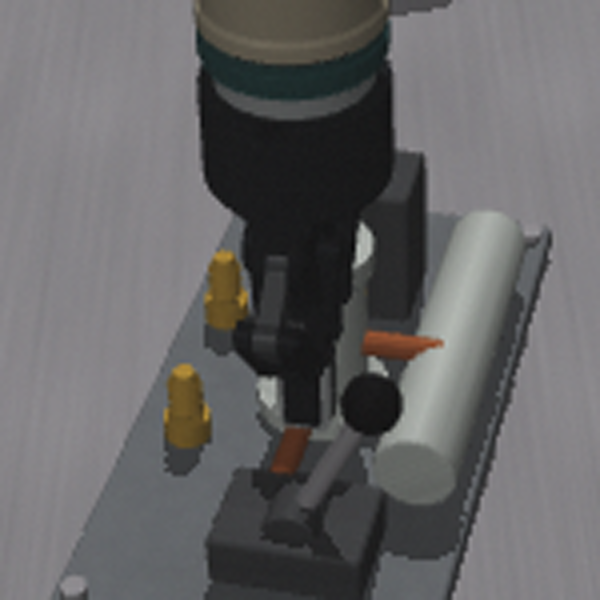

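View pics/w7.png

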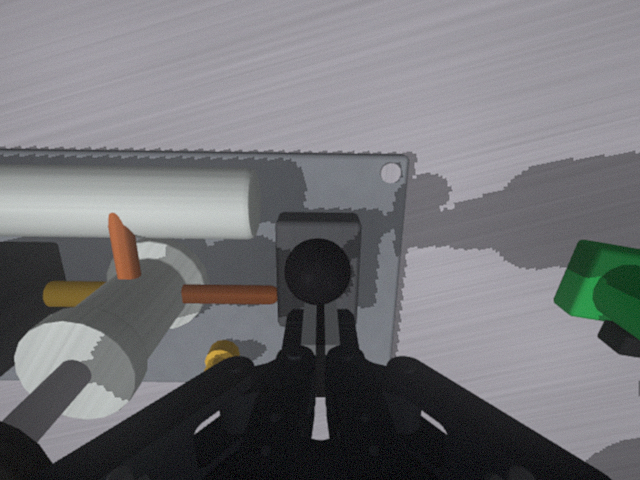

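The ball is already far over, at (313,321) in the full side view and close to the expected end. Pushing on until the stop is felt.

Request:
send_rows(
  delta_pos=[
    [0, -0.008, 0],
    [0, -0.006, 0],
    [0, 0, 0],
  ],
  angular=[
    [0, 0, 0],
    [0, 0, 0],
    [0, 0, 0],
  ],
)

```text
clock: 10.25
position: [0.53, -0.2025, 0.1132]
ee_rot: [-0.0, -0.613, 0.79, -0.0]
contact_force: [-0.0, 0.2, -0.4]
width: -0.0
```

Request:
send_rows(
  delta_pos=[
    [0, -0.006, 0],
    [0, -0.004, 0],
    [0, 0, 0],
  ],
  angular=[
    [0, 0, 0],
    [0, 0, 0],
    [0, 0, 0],
  ],
)

```text
clock: 10.5
position: [0.5314, -0.2027, 0.1129]
ee_rot: [-0.002, -0.613, 0.79, 0.002]
contact_force: [-6.6, 0.9, 3.4]
width: -0.0
```

Request:
send_rows(
  delta_pos=[
    [0, -0.004, 0],
    [0, -0.004, 0],
    [0, 0, 0],
  ],
  angular=[
    [0, 0, 0],
    [0, 0, 0],
    [0, 0, 0],
  ],
)

```text
clock: 10.75
position: [0.5317, -0.2028, 0.1128]
ee_rot: [-0.004, -0.613, 0.79, 0.005]
contact_force: [-12.1, 1.8, 6.7]
width: -0.0003
```

That is a firm stop: 12 N with no further motion. Backing straight off, then up.

Request:
send_rows(
  delta_pos=[
    [0, 0.03, 0],
    [0, 0.05, 0],
    [0, 0.05, 0],
    [0, 0.03, 0],
    [0, 0, 0],
  ],
  angular=[
    [0, 0, 0],
    [0, 0, 0],
    [0, 0, 0],
    [0, 0, 0],
    [0, 0, 0],
  ],
)

```text
clock: 11.17
position: [0.4726, -0.1873, 0.1131]
ee_rot: [-0.0, -0.613, 0.79, 0.001]
contact_force: [-1.2, 0.4, 0.6]
width: -0.0001
```

Request:
send_rows(
  delta_pos=[
    [0, 0, -0.08],
    [0, 0, -0.09],
    [0, 0, -0.09],
    [0, 0, -0.05],
    [0, 0, 0],
  ],
  angular=[
    [0, 0, 0],
    [0, 0, 0],
    [0, 0, 0],
    [0, 0, 0],
    [0, 0, 0],
  ],
)

```text
clock: 11.58
position: [0.4791, -0.1903, 0.2428]
ee_rot: [0.003, -0.613, 0.79, -0.006]
contact_force: [0.5, -0.3, 0.8]
width: -0.0
```

```bash
python3 - <<'E'
from h import *
p,r,s=tcp();c=manip.calibration("wrist");cv2.imwrite("pics/w8.png",manip.get_image("wrist"))
im=manip.get_image("side");cv2.imwrite("pics/s8f.png",im);cv2.imwrite("pics/s8.png",cv2.resize(im[220:370,220:370],None,fx=4,fy=4,interpolation=cv2.INTER_CUBIC))
cv2.imwrite("pics/t8.png",manip.get_image("top"))
print(p,s["clock"],s["contact_force"])
o=np.array([.518,-.1998,.034])
for a in (.85,.9,.95,1.): 
    q=o+[.967*.08*np.sin(a-.5),-.254*.08*np.sin(a-.5),.08*np.cos(a-.5)]; print(a,proj("wrist",q,c),proj("side",q),proj("top",q))
E
```

```text
[ 0.47909291 -0.19032428  0.24284849] 11.5833 [ 0.47629491 -0.31019821  0.81123045]
0.85 [317.12870652 142.4233989 ] [308.47414625 319.42707279] [423.60714   266.7131792]
0.9 [317.14829351 136.67878101] [310.65009757 320.38848056] [423.86195661 265.10990025]
0.95 [317.16857507 131.05325765] [312.78212929 321.42703834] [424.09400304 263.55021372]
1.0 [317.18944933 125.57355211] [314.86419485 322.53973184] [424.30270953 262.03846534]
```

View pics/s8.png

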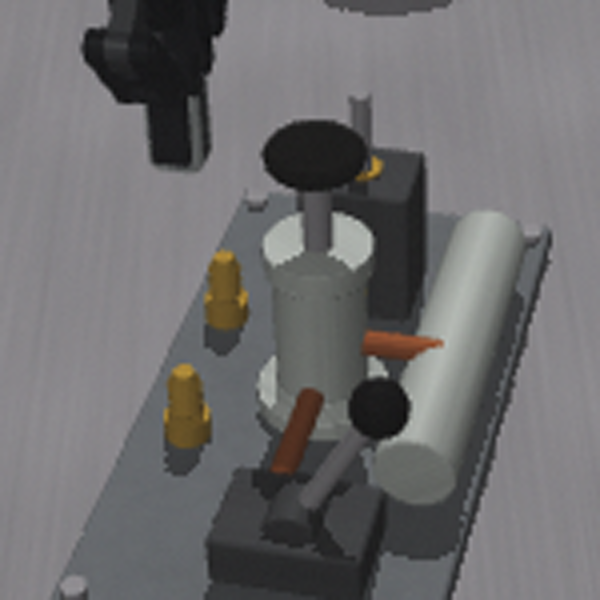

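View pics/w8.png

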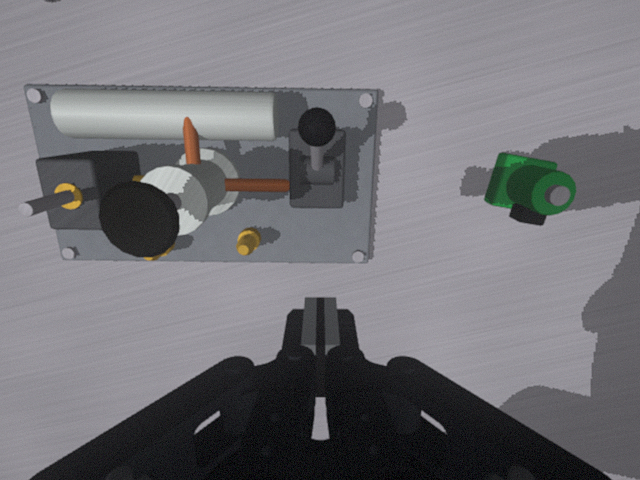

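View pics/t8.png

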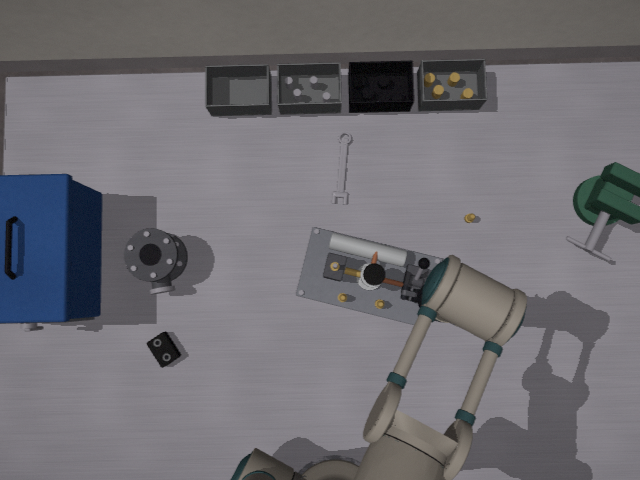

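The lever reads about 0.99 rad in both views (side (314.8,321.8), wrist (317,127)). The pin is out, the plunger is up and the adapters have not moved. Moving a little further clear and settling.

Request:
send_rows(
  delta_pos=[
    [0.03, 0.06, -0.04],
    [0.03, 0.06, -0.04],
    [0, 0, 0],
    [0, 0, 0],
    [0, 0, 0],
  ],
  angular=[
    [0, 0, 0],
    [0, 0, 0],
    [0, 0, 0],
    [0, 0, 0],
    [0, 0, 0],
  ],
)

```text
clock: 12.15
position: [0.4226, -0.1994, 0.2678]
ee_rot: [0.0, -0.613, 0.79, 0.001]
contact_force: [0.3, -0.1, -0.4]
width: 0.0003
```

```bash
python3 - <<'E'
from h import *
p,r,s=tcp();print(p,s["clock"],s["contact_force"],abs(s["qd"]).max())
im=manip.get_image("side")[220:370,220:370]
b=cv2.imread("pics/s8f.png")[220:370,220:370]
d=cv2.absdiff(im,b).max(2)>40; print(d[:, 75:].sum(), d.sum())
manip.sign_off()
E
```

```text
[ 0.42260178 -0.19940335  0.26776121] 12.15 [ 0.31243087 -0.09635369 -0.42777033] 0.011821249630948558
0 1526
the job is handed in; nothing more can be done
```

The job is done and handed in at about 12 s: the indicator pin is fully out and the shut-off lever is over at its far stop.

- **Plunger and pin:** I made five full strokes with the closed fingertips, each to the hard stop (21–38 N at the bottom), and let the plunger all the way up after each one. On the fifth the pin jumped about 11 mm, to a measured top of about 131 mm. That is 2 mm under the nominal 133 mm, which I put down to camera accuracy. I did not make a sixth stroke to confirm.
- **Lever:** After that I pushed the ball over until it stopped (12 N with no further motion), backed off and raised the arm. The side and wrist views both put the lever at about 0.99 rad, against 1.0 rad for shut.
- **Last checks:** The plunger is up, the adapters on the plate show no movement, and contact force is near zero with the gripper well clear. The far parts were only compared by eye in the top view, and they look unmoved. No check failed.

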